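# Release a pneumatic cylinder from a ratchet vice and lay it in its nest

### The arm

A 6-joint arm with a two-finger parallel gripper is mounted at the origin on the work surface. World frame = base frame: x ahead of the robot, y to its left, z up, the work surface at z = 0. Lengths are in m, angles in degrees, forces in N, time in s.
With the tool pointing down it reaches from about 0.3 to 0.75 m from the base axis. Payload 8.5 kg.
Tool frame: the origin (TCP) lies at the very end of the fingers, on their centre line; the grasp point (between the pads) lies 19 mm behind it; z points along the fingers, y is the line along which they close (so a half turn about z gives the same grasp; the last joint's range is limited). The gripper opens to 88 mm and grips with 3 to 60 N. Pads are 18 mm wide; open, the fingers measure 123 mm over their backs; the gripper's body (75 mm by 187 mm) begins 45 mm behind the grasp point.
Start: joints at [55.617, 21.807, 74.336, -0, 83.858, -12.336], TCP at [0.206, 0.51, 0.239] pointing down, gripper open.
Joint ranges: [-178.18, 178.18], [-50.72, 133.34], [12.68, 142.11], [-81.47, 261.47], [9.98, 163.14], [-165.26, 165.26]. Speed limits (degrees/s): [136.94, 136.94, 180, 180, 180, 180].

### API

Orientations are given as [roll, pitch, yaw] about the fixed x, y, z axes, in that order (R = Rz(yaw) Ry(pitch) Rx(roll)).
In Python, from plant import robot gives the robot as it stands.
- The arm moves only by the tool step_arm, never from a script. Its argument "moves" is a list that holds one entry, the list of rows, each a list of 5 numbers: the finger opening in m, from 0 to 0.0881, then the shift along the tool's x, y, z in m, then the turn about the tool's z in degrees. In form: [[[gripper, tx, ty, tz, twist], ...]]. A call has 1 to 8 rows; each row is the pose to reach, as a shift and turn from the pose commanded when the call began, along the tool's axes at that moment; what a row does not reach only later rows make up. A row lasts 1/10 s, in which the tool goes at most 50 mm and 8.59 degrees, less where a joint would pass 70% of its speed; a pose out of reach is approached as far as the arm can. A call with a gripper value outside its range is refused whole. The fingers move at their own pace and stop on an object; "force" is the grip in N (left out, the last holds). Time passes only in rows, so rows that repeat a pose let the fingers close. It gives the time, the measured TCP pose, the force, the opening and the grip force at its end, in the units of the state.
- robot.get_state(): the state, without advancing time (a new reading comes with each control period).
- robot.camera(name): name is "scene" or "top" or "wrist"; returns the picture (480x640x3 uint8, red, green, blue); there is no depth.
- robot.get_calibration(name): a dict with "fov_y" (degrees; the focal length in pixels is half the picture's height over the tangent of half this angle, whatever the lens; pixels are square), "cx", "cy" (the principal point, pixels), "dist_coeffs" ([k1, k2, p1, p2, k3] as OpenCV has them; the pictures are not rectified), "R" (3x3) and "t" (3): a world point X has camera coordinates R X + t; the wrist camera has in their place "mount" (4x4, takes a point from camera to tool coordinates, whose origin is the TCP and whose axes are the flange's). Camera axes: x right, y down, z forward; pixel columns grow to the right and rows downward; lengths in m; the calibration is good to about 2 mm. A picture is of the moment at which its call begins: read the wrist's pose just before it. get_calibration takes no time and is no camera call.
- robot.job_done(): hands the job in; it is judged then, once.
The state is a dict: "clock": time; "qpos": joint angles; "joint_vel": joint speeds; "tau": joint torques, N m; "ee_pos": TCP position; "tcp_rot": TCP orientation; "force": force on the tool from outside, world axes, zero at the start; "wrist_torque": the same for the moment, N m; "finger_gap": opening from 0.0 (shut) to 1.0 (fully open); "finger_force": force on a finger pad.
Only numpy, scipy, OpenCV 4.12 (cv2) and the standard library are available. Lean on these libraries where they do the work, as an engineer would, in place of code of your own. Each camera call takes 0.05 s, during which the arm holds its last target. There are 200 camera calls.

### The job

The pneumatic cylinder is finished but still clamped in the ratchet vice. Lift the vice's sprung pawl by its tail and hold it up until the jaw has run fully back, then let the pawl drop back onto the ratchet wheel. Take the cylinder out and lay it gently, without dropping it anywhere, in the printed nest with both end caps fully down in their pockets; leave the other things on the bench where they are.

Things in the scene. Friction and masses are not known exactly. Their poses are not given: they have to be found in the camera images.
- vice: Grey cast ratchet vice bolted to the bench, 88 mm high. Origin on the bench below its middle; +y runs from the fixed jaw to the moving jaw to the ratchet housing, and the jaw opens to +y. Jaws 84 long (x -42 to 42), tops 88 up; fixed jaw y -114 to -80, moving jaw y -40 to 4 when shut; bed 45 up. Bolted flanges 12 high reach x +-62 at y -112 to -90 and x +-56 at y 86 to 110.
- wheel_hub (a point): Centre of the toothed steel ratchet wheel, 68 mm diameter, 12 thick, upright, axis along the vice's x, 48 up, on the outside (+x side) of the housing. The pawl lies on top of it. The housing is a grey block, vice x -42 to 42, y 14 to 84, 76 high. On the same shaft, vice x -74 to -48, sits a black lobed hand knob, 66 diameter; it cannot be turned back while the pawl is down.
- pawl_tail (a point): Where to lift the pawl: middle of its tail, a flat steel tab beyond the housing end of the vice, 12 mm thick (along the vice's x), 18 high, 54 long (along y), both sides free. This point is 93 up, 9 below the tab's top edge and 9 above its lower edge, 105 from the pivot along the vice's +y and 7 above it when down. It swings up on an arc about the pivot.
- pawl_pivot (a point): Axis of the pawl's pivot pin (58 mm to the +x side of the vice's centre line), 86 up; the pin runs along the vice's x axis and is fixed to the vice.
- pawl (a joint): Angle of the pawl in rad: 0 = down in the teeth, growing as its tail rises, at most 0.5. Off the teeth at about 0.16; well clear at 0.3 (tail 31 mm higher). A spring presses it down: the tail takes about 3 to 8 N to lift and drops back when let go (it may then rest on the wheel at up to 0.1).
- jaw (a joint): Travel of the moving jaw in m: 0 = clamped, 0.018 = fully back. Its return spring drives it fully back in about half a second while the pawl is held clear. If the pawl is let down too soon it catches the next tooth (one tooth is 4.7 mm of travel).
- cylinder: Loose pneumatic cylinder, 0.32 to 0.48 kg: square aluminium barrel 40 x 40 mm, 94 long, between two dark end caps 46 x 46, 38 long each; 170 long in all, plus a rod nose of 12 diameter (26 at its root) standing 28 out of its -x end. Origin: centre of the caps' underside, x along it, z up. Clamped (35 N) by its barrel, caps free, their underside 42 above the bench.
- cylinder_mid (a point): Centre of the cylinder's barrel, 23 mm above its underside, about its balance point. In the vice the jaws cover the barrel and leave no room for fingers there, even when open: the cylinder keeps touching the fixed jaw. The bench midway between vice and nest is bare, room enough to lay it down.
- far_cap (a point): Centre of the end cap without the rod: 66 mm along the cylinder's +x from its middle, 23 above its underside. In the vice both its sides are free to grip.
- rod_cap (a point): Centre of the end cap with the rod: 66 mm along the cylinder's -x from its middle. In the vice both its sides are free to grip.
- nest: Fixed green-grey printed nest, 196 x 82 mm (x, y), base 12 thick, origin on the bench below its centre. At each end (x 46 to 98 and -98 to -46) an open-topped pocket for one end cap: floor 12 up, side walls 12 thick, 54 apart (4 clear each side), tops bevelled, 56 up; end lip 8 above the floor, 5 clear of the cap. The rod passes over the lip, so either way round fits.
- nest_mid (a point): Where the centre of the cylinder's barrel lies when home in the nest, 35 mm up. Between the pockets (nest x -46 to 46) is an open gap for fingers at the barrel. Beside the caps there is no room for fingers, so a cylinder lifted by a cap has to be set down on the bench and taken again by its barrel.
- pin_a: White pin-shaped bottle with a red cap standing on the bench, 197 mm high, 48 diameter, origin at its foot. To be left alone.
- pin_b: A second bottle like pin_a. To be left alone.
- tape_roll: Pale ring of tape lying flat, 96 mm outside, 24 high, origin at the centre of its underside. To be left alone.
- screwdriver: Black-handled screwdriver lying flat, 190 mm long along its x axis, beyond the working area. To be left alone.
Not all that is in view belongs to the job. There is more than one size of the nest; the job needs the larger. Leave any blue look-alike of the cylinder alone.

How it is judged:
By the outcome, as a careful person would: the job done as asked, in the order asked, and still so for the second after the job is handed in, with the robot touching nothing.
It also fails if it takes over 54 s, if anything falls off the work surface, if the arm or the gripper's body presses on something with over 40 N, if the wrist force passes 120 N, or if a joint passes its speed limit or range.

## Working session

There is one attempt and no reset: what is moved stays moved. The work goes in short steps, Python scripts to look and compute and a tool call to move; the robot and the scene stay as the last step left them, time stands still between calls to the robot, and variables do not carry over. Pictures are saved under pics/ and viewed, at most 10 in all, crops included, and the job is handed in when it is done.

Besides the shell and the picture viewer there is one more tool, called in YAML: its name, and indented under it one key for each argument. step_arm: Moves the arm, as the interface text tells. Its arguments: {"type":"object","properties":{"moves":{"type":"array"},"force":{"type":"number"}},"required":["moves"]}

```bash
mkdir -p pics; cat > h.py <<'E'
import numpy as np, cv2, json
from plant import robot
from scipy.spatial.transform import Rotation as Ro
def cal(n):
    c=robot.get_calibration(n); f=240/np.tan(np.radians(c["fov_y"])/2)
    K=np.array([[f,0,c["cx"]],[0,f,c["cy"]],[0,0,1]]); d=np.array(c["dist_coeffs"],float)
    if "R" in c: R,t=np.array(c["R"]),np.array(c["t"])
    else:
        s=robot.get_state(); M=np.eye(4); M[:3,:3]=Ro.from_euler('xyz',s["tcp_rot"],degrees=True).as_matrix(); M[:3,3]=s["ee_pos"]
        W=np.linalg.inv(M@np.array(c["mount"])); R,t=W[:3,:3],W[:3,3]
    return K,d,R,t
def proj(C,X):
    K,d,R,t=C; return cv2.projectPoints(np.atleast_2d(np.array(X,float)),cv2.Rodrigues(R)[0],t,K,d)[0][:,0]
def ray(C,uv,z):
    K,d,R,t=C; p=cv2.undistortPoints(np.array(uv,float).reshape(-1,1,2),K,d)[:,0]
    D=np.c_[p,np.ones(len(p))]@R; o=-R.T@t
    return o+D*((np.broadcast_to(z,len(p))-o[2])/D[:,2])[:,None]
def snap(n,f):
    C=cal(n); im=robot.camera(n); cv2.imwrite(f"pics/{f}.png",im[:,:,::-1]); return C,im
E
python3 - <<'E'
from h import *
for n in("top","scene"):
    C,im=snap(n,n+"0"); print(n,-C[2].T@C[3],C[1],C[0][0,0])
print(robot.get_state())
E
```

```text
top [ 0.34922658 -0.11038557  1.41114069] [0.00045234 0.         0.         0.         0.        ] 450.36764391046404
scene [ 0.79377106 -0.67062364  1.19015725] [-0.02815173  0.          0.          0.          0.        ] 462.455321220033
{'clock': 0.1, 'qpos': array([ 5.56167761e+01,  2.18379401e+01,  7.43780025e+01, -4.28251566e-04,
        8.38571755e+01, -1.23377905e+01]), 'joint_vel': array([-0.03013813, -0.20051311, -0.14009468,  0.07330394,  0.02403395,
        0.01891426]), 'tau': array([ 4.26063969e-03, -4.38649821e+01, -2.24912632e+01,  7.15148379e-02,
        3.41603730e-02, -8.38965275e-05]), 'ee_pos': array([0.20632149, 0.50957672, 0.23820609]), 'tcp_rot': array([-1.79928480e+02, -1.52075863e-02,  1.57954603e+02]), 'force': array([ 0.40674224,  0.19718307, -0.24198228]), 'wrist_torque': array([-0.05320642, -0.00659252,  0.01963492]), 'finger_force': 0.0, 'finger_gap': 1.0048322139923107}
```

View pics/top0.png

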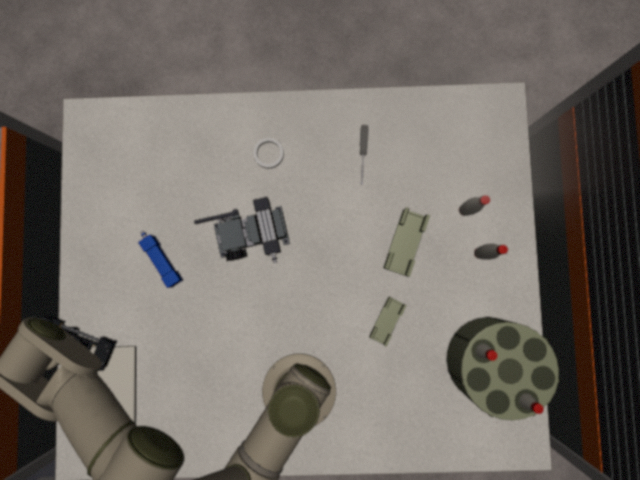

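View pics/scene0.png

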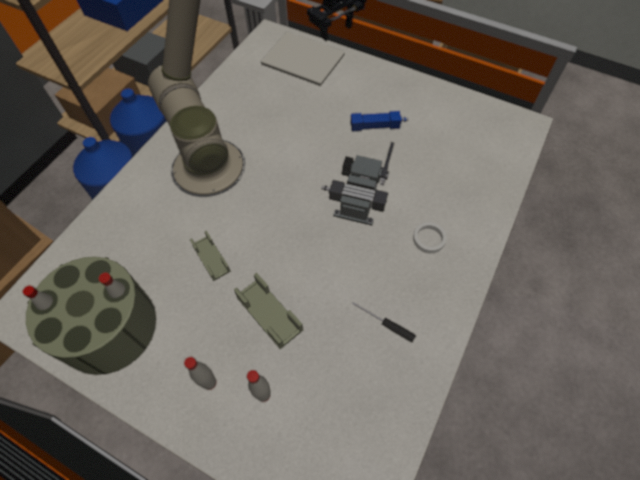

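The top view shows the vice near (250,230), with the pawl tail tip at about (197,221), the rod nose at (275,260) and the large nest at (406,241). The scene view agrees. I'll zoom in on both.

```bash
python3 - <<'E'
from h import *
im=cv2.imread("pics/top0.png"); 
a=cv2.resize(im[185:275,185:300],None,fx=5,fy=5,interpolation=cv2.INTER_CUBIC)
b=cv2.resize(im[195:285,370:440],None,fx=5,fy=5,interpolation=cv2.INTER_CUBIC)[:450,:220+5]
b=cv2.resize(im[200:290,380:435],None,fx=4,fy=5,interpolation=cv2.INTER_CUBIC)
cv2.imwrite("pics/crop0.png",np.hstack([a,b]))
C=cal("top")
for n,uv,z in[("tailtip",(197,221),.1),("rodtip",(275,260),.065),("farcap",(262,203),.088),("nest",(406,241),.02),("small",(388,321),.012)]: print(n,ray(C,[uv],z)[0].round(4))
E
```

```text
tailtip [0.5188 0.2808 0.1   ]
rodtip [0.3985 0.0571 0.065 ]
farcap [0.5683 0.0896 0.088 ]
nest [ 0.4469 -0.3436  0.02  ]
small [ 0.2038 -0.2792  0.012 ]
```

View pics/crop0.png

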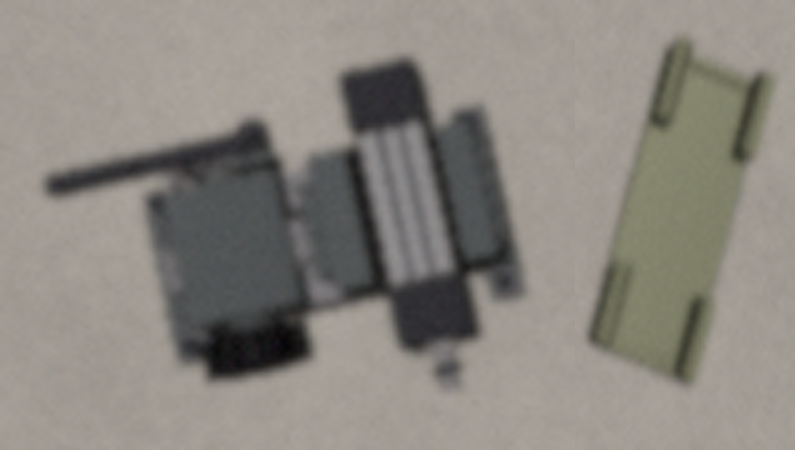

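```bash
cat >> h.py <<'E'
from scipy.optimize import least_squares
def fit(C,uv,P,x0):
    uv=np.array(uv,float);P=np.array(P,float)
    def W(p): 
        c,s=np.cos(p[2]),np.sin(p[2]); return np.c_[p[0]+c*P[:,0]-s*P[:,1],p[1]+s*P[:,0]+c*P[:,1],P[:,2]]
    r=least_squares(lambda p:(proj(C,W(p))-uv).ravel(),x0,loss="soft_l1"); return r.x,(proj(C,W(r.x))-uv).round(1)
E
python3 - <<'E'
from h import *
C=cal("top"); a=lambda q:185+np.array(q,float)/5
b=lambda q:np.c_[380+(np.array(q,float)[:,0]-575)/4,200+np.array(q,float)[:,1]/5]
m=1e-3
p,r=fit(C,a([(278,160),(150,195),(308,305),(180,360),(352,148),(485,105)]),np.array([(42,14,76),(42,84,76),(-42,14,76),(-42,84,76),(42,-40,88),(42,-114,88)])*m,[.48,.13,.1])
print("vice",p[:2].round(4),np.degrees(p[2]).round(2),r.tolist())
R=lambda x,y:(p[:2]+[np.cos(p[2])*x-np.sin(p[2])*y,np.sin(p[2])*x+np.cos(p[2])*y]).round(4)
for s,q,z in[("tip",(50,185),.095),("piv",(255,135),.09),("capTL",(340,75),.088),("capTR",(412,62),.088),("rodend",(455,385),.065)]:
    w=ray(C,a([q]),z)[0][:2]; c,si=np.cos(p[2]),np.sin(p[2]); d=w-p[:2]; print(s,w.round(4),"vice:",np.round([c*d[0]+si*d[1],-si*d[0]+c*d[1]],4))
p2,r=fit(C,b([(590,343),(690,383),(682,37),(772,75)]),np.array([(-98,41,6),(-98,-41,6),(98,39,56),(98,-39,56)])*m,[.447,-.344,-.2])
print("nest",p2[:2].round(4),np.degrees(p2[2]).round(2),r.tolist())
E
```

```text
vice [0.4874 0.1376] 12.82 [[-1.3, 1.6], [1.6, 0.4], [-0.8, -0.3], [2.1, -5.4], [0.6, -1.1], [-1.8, 1.3]]
tip [0.5167 0.2883] vice: [0.062  0.1404]
piv [0.5434 0.1672] vice: [0.0612 0.0164]
capTL [0.5782 0.1164] vice: [ 0.0838 -0.0409]
capTR [0.5846 0.0732] vice: [ 0.0805 -0.0844]
rodend [0.3925 0.0542] vice: [-0.1111 -0.0603]
nest [ 0.4421 -0.3447] -19.97 [[-0.2, 0.0], [0.1, 0.4], [-0.9, -0.4], [1.3, -0.0]]
```

```bash
cat >> h.py <<'E'
def mv(x,y,z,yaw=None,cmd=None):
    s=robot.get_state(); R=Ro.from_euler('xyz',s["tcp_rot"],degrees=True).as_matrix()
    d=R.T@(np.array([x,y,z])-s["ee_pos"]); tw=0 if yaw is None else -(yaw-s["tcp_rot"][2]+90)%180-90
    print("mv",d.round(4),"twist",round(tw,2)," pose",s["ee_pos"].round(4),s["tcp_rot"].round(2),"t",s["clock"],"gap",round(s["finger_gap"]*88,1),"q",s["qpos"].round(0))
E
python3 - <<'E'
from h import *
mv(.521,.261,.22,102.8); print(np.array(robot.get_calibration("wrist")["mount"]).round(3),robot.get_calibration("wrist")["fov_y"])
E
```

```text
mv [-0.385  -0.1123  0.0182] twist 55.15  pose [0.2063 0.5096 0.2382] [-1.7993e+02 -2.0000e-02  1.5795e+02] t 0.1 gap 88.4 q [ 56.  22.  74.  -0.  84. -12.]
[[ 0.    -0.967 -0.255  0.066]
 [ 1.     0.    -0.    -0.   ]
 [ 0.    -0.255  0.967 -0.145]
 [ 0.     0.     0.     1.   ]] 66.0350499829711
```

step_arm:
  moves:
    - [[0.0881,-0.385,-0.112,0.018,55.2],[0.0881,-0.385,-0.112,0.018,55.2],[0.0881,-0.385,-0.112,0.018,55.2],[0.0881,-0.385,-0.112,0.018,55.2],[0.0881,-0.385,-0.112,0.018,55.2],[0.0881,-0.385,-0.112,0.018,55.2],[0.0881,-0.385,-0.112,0.018,55.2],[0.0881,-0.385,-0.112,0.018,55.2]]
  force: 15

```text
clock: 0.9
ee_pos: [0.5214, 0.2607, 0.2204]
tcp_rot: [-180.0, -0.0, 102.6]
force: [0.4, 1.2, 0.2]
finger_gap: 0.995
finger_force: 0.0
```

```bash
python3 - <<'E'
from h import *
mv(.521,.261,.22,102.8); mv(.521,.261,.22,102.8)
C,im=snap("wrist","w1"); p=[.4874,.1376,np.radians(12.8)]
np.savez("w1.npz",K=C[0],d=C[1],R=C[2],t=C[3]); cv2.imwrite("pics/w1.png",cv2.resize(im[:,:,::-1],(800,600),interpolation=cv2.INTER_CUBIC))
mv(.521,.261,.22,102.8)
E
```

```text
mv [ 0.0004 -0.0004  0.0004] twist -0.17  pose [0.5214 0.2607 0.2204] [-179.96   -0.    102.63] t 0.9 gap 87.6 q [15. 26. 71.  0. 83.  2.]
mv [ 0.0004 -0.0004  0.0004] twist -0.17  pose [0.5214 0.2607 0.2204] [-179.96   -0.    102.63] t 0.9 gap 87.6 q [15. 26. 71.  0. 83.  2.]
mv [ 0.006  -0.0043 -0.0006] twist -0.36  pose [0.5265 0.256  0.2194] [1.7998e+02 1.3000e-01 1.0244e+02] t 0.95 gap 88.0 q [14. 26. 70. -0. 83.  2.]
```

View pics/w1.png

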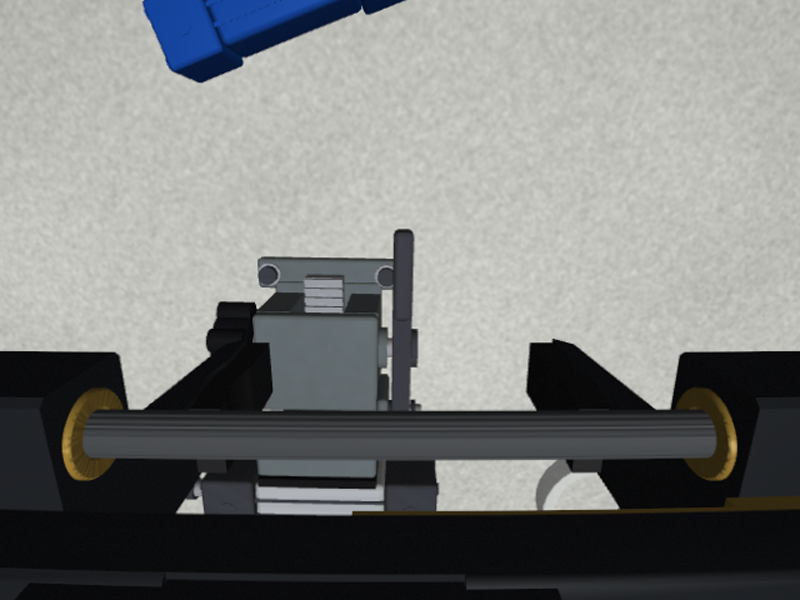

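The picture shows the vice squarely: pawl tail tip at (403,231), housing end edge from (255,315) to (378,315), flange corners at (259,258) and (393,258), in 800-wide pixels. I'll refit with these.

```bash
python3 - <<'E'
from h import *
d=np.load("w1.npz"); C=(d["K"],d["d"],d["R"],d["t"]); g=lambda q:np.array(q,float)/1.25
uv=g([(255,315),(378,315),(259,258)])
p,r=fit(C,uv,np.array([(-42,84,76),(42,84,76),(-56,110,12)])*1e-3,[.487,.137,.22]); print(p[:2],np.degrees(p[2]),r.tolist())
q=p
for s,u,z in[("tipL",(394,234),.102),("tipR",(413,234),.102),("nearL",(392,320),.102),("nearR",(411,320),.102)]:
    w=ray(C,g([u]),z)[0][:2]; c,si=np.cos(p[2]),np.sin(p[2]); e=w-p[:2]; print(s,w.round(4),"vice:",np.round([c*e[0]+si*e[1],-si*e[0]+c*e[1]],4))
mv(.521,.261,.22,102.8)
E
```

```text
[0.49274393 0.14049377] 12.558988293148847 [[-0.8, -0.1], [2.6, 0.1], [-0.4, 0.1]]
tipL [0.5116 0.2891] vice: [0.0508 0.141 ]
tipR [0.5222 0.2915] vice: [0.0616 0.141 ]
nearL [0.5217 0.2384] vice: [0.0495 0.0892]
nearR [0.5328 0.2409] vice: [0.0609 0.0892]
mv [ 0.006  -0.0043 -0.0006] twist -0.36  pose [0.5265 0.256  0.2194] [1.7998e+02 1.3000e-01 1.0244e+02] t 0.95 gap 88.0 q [14. 26. 70. -0. 83.  2.]
```

step_arm:
  moves:
    - [[0.06,0.0025,0.0025,0.05,0],[0.06,0.0025,0.0025,0.095,0],[0.06,0.0025,0.0025,0.1,0],[0.06,0.0025,0.0025,0.1,0],[0.06,0.0025,0.0025,0.1,0]]

```text
clock: 1.45
ee_pos: [0.523, 0.2657, 0.1231]
tcp_rot: [179.8, -0.0, 102.8]
force: [0.5, -0.2, 0.2]
finger_gap: 0.682
finger_force: 0.0
```

```bash
python3 - <<'E'
from h import *
C,im=snap("wrist","w2"); 
np.savez("w2.npz",K=C[0],d=C[1],R=C[2],t=C[3]); cv2.imwrite("pics/w2.png",cv2.resize(im[:,:,::-1],(800,600),interpolation=cv2.INTER_CUBIC))
mv(.523,.264,.12,102.6)
E
```

```text
mv [-0.0017 -0.0004  0.0032] twist 0.17  pose [0.523  0.2657 0.1233] [ 1.7976e+02 -1.0000e-02  1.0277e+02] t 1.5 gap 59.7 q [15. 31. 79.  0. 70.  3.]
```

View pics/w2.png

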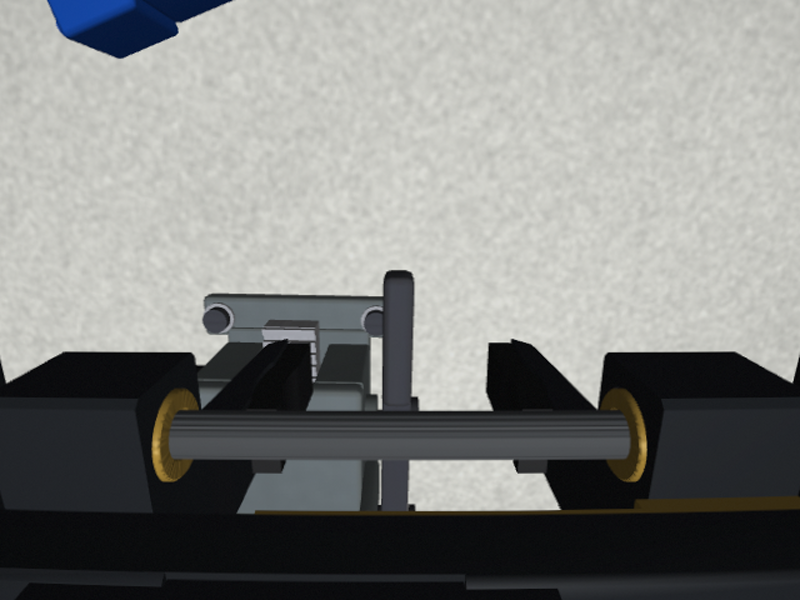

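Tail centred between the fingers at column 399, its tip at row ~275. I'll check the along-tail position and the vice fit.

```bash
python3 - <<'E'
from h import *
d=np.load("w2.npz"); C=(d["K"],d["d"],d["R"],d["t"]); g=lambda q:np.array(q,float)/1.25
w=ray(C,g([(399,278),(385,300),(413,300),(384,400),(412,400)]),.102)[:,:2]; print(w.round(4))
yaw=np.radians(12.6); print("mid",w[0]-.027*np.array([-np.sin(yaw),np.cos(yaw)]), "yaw L/R", np.degrees(np.arctan2(-(w[1]-w[3])[0],(w[1]-w[3])[1])),np.degrees(np.arctan2(-(w[2]-w[4])[0],(w[2]-w[4])[1])))
v=ray(C,g([(205,297)]),.012); print(v.round(4))
E
```

```text
[[0.5168 0.2917]
 [0.5136 0.2823]
 [0.5238 0.2846]
 [0.522  0.2417]
 [0.5329 0.2442]]
mid [0.52270157 0.26530099] yaw L/R 11.784428307247294 12.698445691027242
[[0.4148 0.2357 0.012 ]]
```

step_arm:
  moves:
    - [[0.06,0,0,0.025,0],[0.06,0,0,0.047,0],[0.06,0,0,0.047,0],[0.0,0,0,0.047,0],[0.0,0,0,0.047,0],[0.0,0,0,0.047,0],[0.0,0,0,0.047,0],[0.0,0,0,0.047,0]]
  force: 20

```text
clock: 2.3
ee_pos: [0.5222, 0.2653, 0.0742]
tcp_rot: [180.0, -0.0, 102.8]
force: [-0.8, 0.4, -0.4]
finger_gap: 0.248
finger_force: 0.0
```

step_arm:
  moves:
    - [[0.0,0,0,0,0],[0.0,0,0,0,0],[0.0,0,0,0,0],[0.0,-0.001,0,-0.01,0],[0.0,-0.0035,0,-0.021,0],[0.0,-0.007,0,-0.031,0],[0.0,-0.0095,0,-0.038,0],[0.0,-0.0095,0,-0.038,0]]

```text
clock: 3.1
ee_pos: [0.5243, 0.256, 0.112]
tcp_rot: [180.0, -0.0, 102.7]
force: [3.1, 4.2, -6.0]
finger_gap: 0.135
finger_force: 20.0
```

step_arm:
  moves:
    - [[0.0,0,0,0,0],[0.0,0,0,0,0],[0.0,0,0,0,0],[0.0,0,0,0,0],[0.0,0,0,0,0],[0.0,0,0,0,0],[0.0,0,0,0,0],[0.0,0,0,0,0]]

```text
clock: 3.9
ee_pos: [0.5242, 0.2563, 0.1113]
tcp_rot: [180.0, -0.0, 102.8]
force: [2.9, 4.4, -4.9]
finger_gap: 0.132
finger_force: 20.0
```

```bash
python3 - <<'E'
from h import *
mv(.523,.264,.12,102.6)
C,im=snap("top","t2"); C,im2=snap("scene","s2"); C,w=snap("wrist","w3")
a=cv2.imread("pics/top0.png")[185:275,185:300]; f=lambda x,s:cv2.resize(x,s,interpolation=cv2.INTER_CUBIC)
t=np.hstack([f(a,(400,300)),f(im[185:275,185:300,::-1],(400,300))]); b=np.hstack([f(im2[130:235,310:420,::-1],(400,300)),f(w[:,:,::-1],(400,300))])
cv2.imwrite("pics/m3.png",np.vstack([t,b]))
E
```

```text
mv [ 0.0077  0.0005 -0.0087] twist 0.16  pose [0.5242 0.2563 0.1113] [ 1.8000e+02 -2.0000e-02  1.0276e+02] t 3.9 gap 11.6 q [14. 32. 80.  0. 68.  2.]
```

View pics/m3.png

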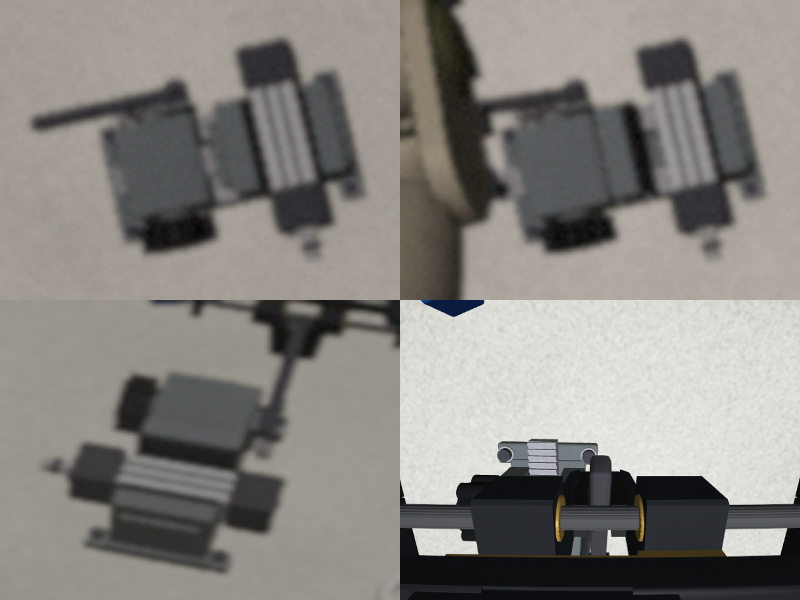

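The jaw is fully back: the dark gap is open and the moving jaw is against the housing. Next I'll lower the pawl and let go.

step_arm:
  moves:
    - [[0.0,0.0025,0,0.007,0],[0.0,0.006,0,0.017,0],[0.0,0.008,0,0.026,0],[0.0,0.0085,0,0.028,0],[0.06,0.0085,0,0.028,0],[0.06,0.0085,0,0.028,0],[0.06,0.0085,0,0.028,0],[0.06,0.0085,0,0.028,0]]

```text
clock: 4.85
ee_pos: [0.522, 0.2643, 0.0838]
tcp_rot: [-180.0, 0.0, 102.8]
force: [0.6, 0.6, 0.3]
finger_gap: 0.475
finger_force: 0.0
```

step_arm:
  moves:
    - [[0.07,0,0,-0.05,0],[0.07,0,0,-0.09,0],[0.07,-0.04,-0.03,-0.09,8],[0.07,-0.08,-0.06,-0.09,16],[0.07,-0.115,-0.085,-0.09,24],[0.07,-0.145,-0.105,-0.09,32],[0.07,-0.175,-0.127,-0.09,40],[0.07,-0.175,-0.127,-0.09,48]]

```text
clock: 5.65
ee_pos: [0.4356, 0.063, 0.1741]
tcp_rot: [-180.0, 0.0, 54.2]
force: [-0.4, 1.2, -0.3]
finger_gap: 0.796
finger_force: 0.0
```

step_arm:
  moves:
    - [[0.07,0,0,0,8],[0.07,0,0,0,16],[0.07,0,0,0,24],[0.07,0,0,0,32],[0.07,0,0,0,40],[0.07,0,0,0,42.3],[0.07,0,0,0,42.3],[0.07,0,0,0,42.3]]

```text
clock: 6.45
ee_pos: [0.437, 0.0656, 0.1739]
tcp_rot: [180.0, -0.0, 12.5]
force: [-0.1, -0.0, 0.4]
finger_gap: 0.795
finger_force: 0.0
```

```bash
python3 - <<'E'
from h import *
mv(.437,.066,.17,12.5)
C,im=snap("wrist","w4"); np.savez("w4.npz",K=C[0],d=C[1],R=C[2],t=C[3]); C,t=snap("top","t4")
w=cv2.resize(im[:,:,::-1],(560,420),interpolation=cv2.INTER_CUBIC)
b=cv2.resize(t[185:275,185:255,::-1],(240,420),interpolation=cv2.INTER_CUBIC)
cv2.imwrite("pics/m4.png",np.hstack([w,b]))
E
```

```text
mv [ 0.0001 -0.0004  0.0039] twist 0.04  pose [0.437  0.0656 0.1739] [180.    -0.    12.54] t 6.45 gap 70.0 q [-7. 15. 97. -0. 68. 71.]
```

View pics/m4.png

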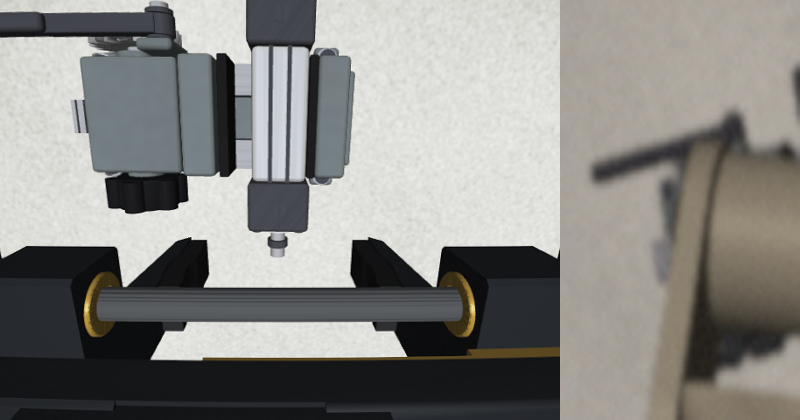

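The wrist view shows the cylinder loose in the open vice: rod cap at (278,206), barrel axis near column 280, pawl down. I'll compute the positions.

```bash
python3 - <<'E'
from h import *
d=np.load("w4.npz"); C=(d["K"],d["d"],d["R"],d["t"])
w=ray(C,np.array([(249,183),(306,183),(248,230),(307,230),(249,45),(313,45)])/.875,.088)[:,:2]; print(w.round(4))
print("inner mid",w[:2].mean(0),"outer",w[2:4].mean(0),"farinner",w[4:].mean(0))
v=w[4:].mean(0)-w[:2].mean(0); print("axis",np.degrees(np.arctan2(v[1],v[0])),np.hypot(*v))
print(ray(C,np.array([(91,175),(181,175),(82,57),(178,57)])/.875,.076)[:,:2].round(4))
E
```

```text
[[0.4516 0.0913]
 [0.4606 0.0508]
 [0.416  0.085 ]
 [0.4257 0.0415]
 [0.5425 0.1095]
 [0.5517 0.0682]]
inner mid [0.45608608 0.07108059] outer [0.42081919 0.06327733] farinner [0.54705769 0.08885273]
axis 11.054031212916941 0.09269133602024054
[[0.4289 0.212 ]
 [0.4439 0.1438]
 [0.5125 0.2253]
 [0.5265 0.1582]]
```

step_arm:
  moves:
    - [[0.07,0.0075,-0.001,0.04,0],[0.07,0.0075,-0.001,0.08,0],[0.07,0.0075,-0.001,0.11,0],[0.07,0.0075,-0.001,0.128,0],[0.07,0.0075,-0.001,0.128,0],[0.0,0.0075,-0.001,0.128,0],[0.0,0.0075,-0.001,0.128,0],[0.0,0.0075,-0.001,0.128,0]]
  force: 20

```text
clock: 7.35
ee_pos: [0.4447, 0.0681, 0.0468]
tcp_rot: [180.0, -0.1, 12.5]
force: [-0.2, 0.4, 0.5]
finger_gap: 0.549
finger_force: 0.0
```

step_arm:
  moves:
    - [[0.0,0,0,0,0],[0.0,0,0,0,0],[0.0,0,0,0,0]]
  force: 20

```text
clock: 7.65
ee_pos: [0.4445, 0.0682, 0.0467]
tcp_rot: [180.0, -0.1, 12.5]
force: [-1.4, -0.3, 6.9]
finger_gap: 0.521
finger_force: 19.9
```

step_arm:
  moves:
    - [[0.0,0,0,0,0],[0.0,0,0,0,0],[0.0,0,0,0,0]]
  force: 60

```text
clock: 7.95
ee_pos: [0.4445, 0.0682, 0.0467]
tcp_rot: [180.0, -0.1, 12.5]
force: [-2.1, 0.8, 6.7]
finger_gap: 0.517
finger_force: 59.9
```

step_arm:
  moves:
    - [[0.0,0,-0.003,-0.003,0],[0.0,0,-0.005,-0.01,0],[0.0,0,-0.005,-0.02,0],[0.0,0,-0.005,-0.03,0],[0.0,0,-0.005,-0.04,0],[0.0,0,-0.005,-0.05,0],[0.0,0,-0.005,-0.06,0],[0.0,0,-0.005,-0.07,0]]

```text
clock: 8.75
ee_pos: [0.443, 0.073, 0.1167]
tcp_rot: [180.0, -0.0, 12.5]
force: [-0.2, -0.1, -3.9]
finger_gap: 0.513
finger_force: 60.0
```

step_arm:
  moves:
    - [[0.0,0,0,-0.01,0],[0.0,0,0,-0.02,0],[0.0,0,0,-0.02,0]]

```text
clock: 9.05
ee_pos: [0.4437, 0.073, 0.1371]
tcp_rot: [180.0, -0.1, 12.5]
force: [0.1, 0.8, -5.2]
finger_gap: 0.516
finger_force: 60.0
```

```bash
python3 - <<'E'
from h import *
mv(.437,.066,.17,12.5)
C,im=snap("wrist","w5"); C,t=snap("scene","s5")
w=cv2.resize(im[:,:,::-1],(400,300)); b=cv2.resize(t[110:230,310:430,::-1],(300,300),interpolation=cv2.INTER_CUBIC)
cv2.imwrite("pics/m5.png",np.hstack([w,b]))
E
```

```text
mv [-0.008   0.0054 -0.0329] twist -0.05  pose [0.4437 0.073  0.1371] [ 1.7995e+02 -1.4000e-01  1.2450e+01] t 9.05 gap 45.4 q [-6. 18. 99. -0. 62. 72.]
```

View pics/m5.png

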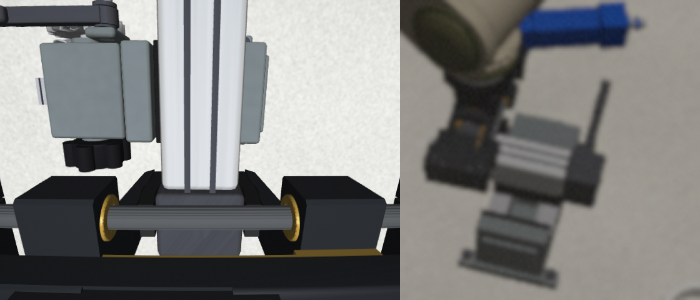

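The rod cap is firmly held and the far end droops a little, so I'll lift higher before moving across.

step_arm:
  moves:
    - [[0.0,0,0,-0.02,0],[0.0,0,0,-0.045,0],[0.0,0,0,-0.07,0],[0.0,0,0,-0.09,0],[0.0,-0.005,0.012,-0.1,0],[0.0,-0.012,0.03,-0.1,2],[0.0,-0.022,0.055,-0.1,6],[0.0,-0.032,0.08,-0.1,11]]

```text
clock: 9.95
ee_pos: [0.4285, -0.0126, 0.2352]
tcp_rot: [-180.0, 0.1, 1.3]
force: [1.3, -0.8, -4.5]
finger_gap: 0.516
finger_force: 60.0
```

step_arm:
  moves:
    - [[0.0,-0.005,0.027,0,6],[0.0,-0.01,0.05,0,12],[0.0,-0.015,0.07,0,17],[0.0,-0.018,0.083,0,21.5],[0.0,-0.018,0.089,0,21.5],[0.0,-0.018,0.089,0,21.5],[0.0,-0.018,0.089,0,21.5]]

```text
clock: 10.65
ee_pos: [0.4134, -0.1009, 0.2355]
tcp_rot: [-180.0, 0.0, -19.9]
force: [0.5, -0.9, -4.6]
finger_gap: 0.518
finger_force: 60.0
```

```bash
python3 - <<'E'
from h import *
mv(.4146,-.0998,.237,-20)
C,im=snap("wrist","w6"); np.savez("w6.npz",K=C[0],d=C[1],R=C[2],t=C[3]); C,t=snap("scene","s6"); C,tt=snap("top","t6")
f=lambda x,s:cv2.resize(x[:,:,::-1],s,interpolation=cv2.INTER_CUBIC)
cv2.imwrite("pics/m6.png",np.hstack([f(im,(320,240)),f(t[110:260,180:380],(320,240)),f(tt[180:290,260:340],(160,240))]))
E
```

```text
mv [ 0.0008 -0.0014 -0.0015] twist 0.06  pose [ 0.4134 -0.1009  0.2355] [-1.7998e+02  4.0000e-02 -1.9940e+01] t 10.65 gap 45.6 q [-30.   9.  93.   0.  78.  80.]
```

View pics/m6.png

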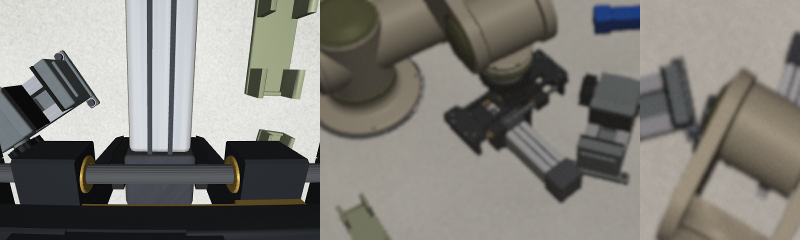

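The cylinder hangs almost level over bare bench. Now lowering.

step_arm:
  moves:
    - [[0.0,0,0,0.02,0],[0.0,0,0,0.05,0],[0.0,0,0,0.085,0],[0.0,0,0,0.12,0],[0.0,0,0,0.15,0],[0.0,0,0,0.175,0],[0.0,0,0,0.195,0],[0.0,0,0,0.205,0]]

```text
clock: 11.6
ee_pos: [0.4132, -0.1008, 0.0294]
tcp_rot: [-180.0, 0.1, -20.0]
force: [1.3, -1.0, -4.1]
finger_gap: 0.516
finger_force: 60.0
```

step_arm:
  moves:
    - [[0.0,0,0,0.006,0],[0.0,0,0,0.012,0],[0.0,0,0,0.016,0],[0.0,0,0,0.018,0],[0.0,0,0,0.02,0]]

```text
clock: 12.1
ee_pos: [0.4136, -0.1015, 0.011]
tcp_rot: [180.0, -0.0, -20.0]
force: [-0.6, -1.4, -4.5]
finger_gap: 0.516
finger_force: 60.0
```

step_arm:
  moves:
    - [[0.0,0,0,0.002,0],[0.0,0,0,0.004,0],[0.0,0,0,0.005,0]]

```text
clock: 12.4
ee_pos: [0.4134, -0.1014, 0.0057]
tcp_rot: [180.0, -0.0, -20.0]
force: [-0.2, 0.2, -3.5]
finger_gap: 0.516
finger_force: 60.0
```

step_arm:
  moves:
    - [[0.0,0,0,0.001,0],[0.0,0,0,0.002,0],[0.0,0,0,0.002,0]]

```text
clock: 12.7
ee_pos: [0.4134, -0.1014, 0.0047]
tcp_rot: [180.0, -0.1, -20.0]
force: [-4.8, 0.7, 13.2]
finger_gap: 0.514
finger_force: 60.0
```

step_arm:
  moves:
    - [[0.06,0,0,-0.001,0],[0.075,0,0,-0.001,0],[0.075,0,0,-0.001,0],[0.075,0,0,-0.04,0],[0.075,0,0,-0.08,0],[0.075,0,0,-0.12,0],[0.075,0,0,-0.14,0],[0.075,0,0,-0.14,0]]

```text
clock: 13.5
ee_pos: [0.4144, -0.1019, 0.1461]
tcp_rot: [179.9, -0.3, -20.0]
force: [0.4, 1.0, -0.6]
finger_gap: 0.851
finger_force: 0.0
```

```bash
python3 - <<'E'
from h import *
mv(.4134,-.1014,.145,-20)
C,im=snap("wrist","w7"); np.savez("w7.npz",K=C[0],d=C[1],R=C[2],t=C[3])
cv2.imwrite("pics/m7.png",cv2.resize(im[:,:,::-1],(800,600),interpolation=cv2.INTER_CUBIC))
E
```

```text
mv [-0.0011 -0.0002  0.0011] twist -0.04  pose [ 0.4144 -0.1019  0.1461] [179.94  -0.33 -20.04] t 13.5 gap 74.9 q [-30.  15. 102.  -0.  63.  80.]
```

View pics/m7.png

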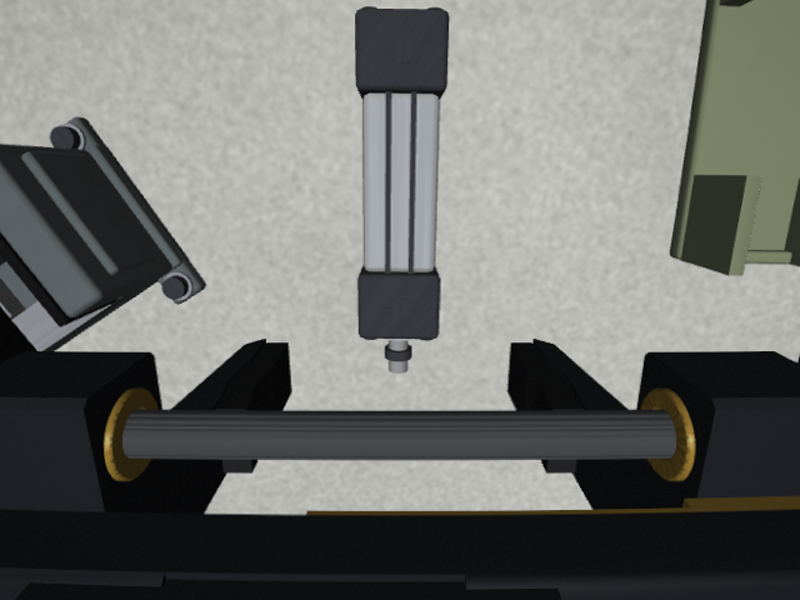

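Cylinder lies straight on the bench: barrel rows 93–270, caps at columns ~357–445, nothing disturbed, and the nest corner is at right (671,258). Now I'll look at the nest from above and fit it by silhouette.

step_arm:
  moves:
    - [[0.075,0.006,0.035,-0.01,0],[0.075,0.012,0.075,-0.02,0],[0.075,0.02,0.115,-0.03,0],[0.075,0.026,0.155,-0.04,0],[0.075,0.032,0.195,-0.05,0],[0.075,0.036,0.219,-0.055,0],[0.075,0.036,0.219,-0.055,0],[0.075,0.036,0.219,-0.055,0]]

```text
clock: 14.35
ee_pos: [0.3717, -0.3189, 0.1972]
tcp_rot: [-179.9, 0.1, -20.1]
force: [0.8, -0.6, 0.4]
finger_gap: 0.845
finger_force: 0.0
```

```bash
cat >> h.py <<'E'
def box(x0,x1,y0,y1,z0,z1): return np.array([(x,y,z) for x in(x0,x1) for y in(y0,y1) for z in(z0,z1)])*1e-3
NEST=[box(-98,98,-41,41,0,12)]+[box(a,b,c,d,12,56) for a,b in((46,98),(-98,-46)) for c,d in((27,39),(-39,-27))]
def sil(C,B,p):
    m=np.zeros((480,640),np.uint8); c,s=np.cos(p[2]),np.sin(p[2]); R=np.array([[c,-s,0],[s,c,0],[0,0,1]])
    for b in B: cv2.fillConvexPoly(m,cv2.convexHull((proj(C,b@R.T+[p[0],p[1],0])*16).astype(np.int32)),1,shift=4)
    return m>0
def silfit(C,B,mask,valid,x0):
    from scipy.optimize import minimize
    f=lambda p:-(lambda m:(m&mask&valid).sum()/((m|mask)&valid).sum())(sil(C,B,p))
    S=[x0]+[[x0[i]+(d[i]) for i in range(3)] for d in((.012,0,0),(0,.012,0),(0,0,.05))]
    r=minimize(f,x0,method="Nelder-Mead",options=dict(initial_simplex=S,xatol=1e-4,fatol=1e-5,maxiter=300)); return r.x,-r.fun
def green(im):
    h=cv2.cvtColor(im,cv2.COLOR_RGB2HSV); return (h[...,0]>25)&(h[...,0]<50)&(h[...,1]>45)
E
python3 - <<'E'
from h import *
mv(.372,-.319,.2,-20)
C,im=snap("wrist","w8"); 
K,d,R,t=C; m=green(im)
n,lab,st,ce=cv2.connectedComponentsWithStats(m.astype(np.uint8)); i=np.argsort(-st[1:,4])[:3]+1; print(st[i].tolist())
m=lab==i[0]; v=np.zeros_like(m); v[:300]=True
print("wrist",silfit(C,NEST,m,v,[.442,-.345,-.35]))
C2=cal("top"); im2=cv2.imread("pics/top0.png")[:,:,::-1].copy(); m2=green(im2); v2=np.zeros_like(m2); v2[200:285,375:440]=True
print("top",silfit(C2,NEST,m2,v2,[.442,-.345,-.35]),(m2&v2).sum())
d=np.load("w7.npz"); C7=(d["K"],d["d"],d["R"],d["t"])
w=ray(C7,np.array([(357,14),(447,14),(360,95),(441,95),(360,268),(439,268),(359,336),(438,336)])/1.25,[.046,.046,.043,.043,.043,.043,.046,.046])[:,:2]
mid=(w[::2]+w[1::2])/2; print(mid.round(4)); v=mid[0]-mid[3]; print("cyl mid",mid[1:3].mean(0),mid[[0,3]].mean(0),np.degrees(np.arctan2(v[1],v[0])),np.hypot(*v))
E
```

```text
mv [ 0.0003  0.     -0.0028] twist -0.09  pose [ 0.3717 -0.3189  0.1972] [-1.7989e+02  1.5000e-01 -2.0090e+01] t 14.35 gap 74.4 q [-55.  18.  88.   0.  75.  56.]
[[265, 0, 108, 248, 15513], [302, 368, 61, 41, 2165], [315, 304, 63, 25, 1249]]
wrist (array([ 0.44296239, -0.34274681, -0.35702111]), np.float64(0.6415336256100588))
top (array([ 0.44810417, -0.33959028, -0.34759838]), np.float64(0.6273559504577275)) 1165
[[ 0.5442 -0.1512]
 [ 0.5103 -0.1382]
 [ 0.4269 -0.1072]
 [ 0.3909 -0.0936]]
cyl mid [ 0.46857588 -0.12270248] [ 0.46755515 -0.12239628] -20.623664189591647 0.1637681402631756
```

```bash
cat >> h.py <<'E'
def nb(im,k=9):
    f=cv2.GaussianBlur(im,(0,0),1.0).astype(float); bg=np.median(f.reshape(-1,3)[f.reshape(-1,3).sum(1)>450],axis=0) if (f.sum(2)>450).any() else np.median(f.reshape(-1,3),axis=0)
    g=(f[...,0]+f[...,1])/2-f[...,2]; return (g>bg[:2].mean()-bg[2]+k)|(f.sum(2)<.62*bg.sum())
E
python3 - <<'E'
from h import *
K=cal("wrist"); im=cv2.imread("pics/w8.png")[:,:,::-1].copy(); s=robot.get_state()
# pose at picture time
import plant
c=robot.get_calibration("wrist"); M=np.eye(4); M[:3,:3]=Ro.from_euler('xyz',[-179.89,.15,-20.09],degrees=True).as_matrix(); M[:3,3]=[.3717,-.3189,.1972]
W=np.linalg.inv(M@np.array(c["mount"])); C=(K[0],K[1],W[:3,:3],W[:3,3])
for k in(6,9,14):
    m=nb(im,k); m=cv2.morphologyEx(m.astype(np.uint8),cv2.MORPH_CLOSE,np.ones((5,5))); n,lab,st,ce=cv2.connectedComponentsWithStats(m[:280]); i=np.argsort(-st[1:,4])[:3]+1; print(k,st[i].tolist())
    mm=np.zeros((480,640),bool); j=lab[120:140,280:340]; j=np.bincount(j[j>0]).argmax(); mm[:280]=lab==j
    v=np.zeros_like(mm); v[:245]=True
    print(silfit(C,NEST,mm,v,[.442,-.345,-.35]))
    if k==9: M9=mm
p=[.4425,-.3435,-.355]; S=sil(C,NEST,p)
for r in range(0,300,20):
    f=lambda m:(np.flatnonzero(m[r])[[0,-1]].tolist()+[int(m[r].sum())]) if m[r].any() else None
    print(r,f(M9),f(S),im[r,250:420:20].sum(1).tolist())
mv(.372,-.319,.2,-20)
E
```

```text
6 [[262, 0, 112, 248, 23772], [12, 80, 110, 200, 10810], [557, 25, 83, 73, 4346]]
(array([ 0.44266867, -0.3426922 , -0.362784  ]), np.float64(0.9847553377087314))
9 [[262, 0, 112, 248, 23565], [12, 80, 110, 200, 10810], [557, 25, 83, 73, 4338]]
(array([ 0.44284024, -0.34295439, -0.36560813]), np.float64(0.9768031594263147))
14 [[263, 0, 110, 247, 23114], [12, 80, 110, 200, 10810], [557, 25, 83, 73, 4338]]
(array([ 0.44351446, -0.34324545, -0.36690559]), np.float64(0.9615913351385128))
0 [262, 373, 112] [262, 374, 113] [527, 357, 435, 425, 416, 396, 397, 516, 527]
20 [263, 372, 110] [262, 373, 112] [532, 364, 454, 446, 439, 428, 406, 554, 555]
40 [263, 371, 109] [263, 373, 111] [535, 371, 451, 440, 432, 376, 415, 532, 527]
60 [267, 368, 102] [267, 370, 104] [530, 100, 444, 436, 425, 296, 540, 536, 552]
80 [270, 364, 95] [269, 367, 99] [535, 338, 438, 427, 419, 413, 538, 527, 531]
100 [270, 364, 95] [270, 366, 97] [530, 306, 429, 422, 412, 411, 529, 535, 513]
120 [271, 363, 93] [270, 365, 96] [550, 302, 422, 411, 409, 406, 522, 556, 546]
140 [271, 362, 92] [271, 365, 95] [523, 418, 414, 405, 402, 398, 535, 538, 525]
160 [271, 361, 91] [271, 364, 94] [544, 493, 405, 398, 397, 395, 507, 544, 537]
180 [269, 362, 94] [270, 363, 94] [557, 167, 395, 392, 390, 167, 538, 549, 551]
200 [266, 364, 99] [267, 367, 101] [551, 372, 386, 383, 383, 197, 536, 541, 547]
220 [267, 363, 97] [268, 366, 99] [537, 369, 379, 375, 373, 249, 555, 556, 541]
240 [267, 362, 33] [269, 365, 36] [539, 361, 527, 539, 557, 300, 558, 535, 563]
260 None None [550, 550, 525, 561, 552, 541, 534, 549, 548]
280 None None [563, 563, 551, 551, 547, 532, 520, 559, 27]
mv [ 0.0003  0.0006 -0.0026] twist -0.03  pose [ 0.3719 -0.3183  0.1974] [-1.799e+02  1.300e-01 -2.003e+01] t 14.4 gap 74.8 q [-54.  18.  88.   0.  75.  56.]
```

step_arm:
  moves:
    - [[0.075,0.003,-0.035,0,0],[0.075,0.008,-0.075,0.02,0],[0.075,0.012,-0.115,0.04,0],[0.075,0.016,-0.155,0.06,0],[0.075,0.02,-0.195,0.08,0],[0.075,0.023,-0.2185,0.09,0],[0.075,0.023,-0.2185,0.09,0],[0.075,0.023,-0.2185,0.09,0]]

```text
clock: 15.2
ee_pos: [0.4683, -0.1211, 0.1086]
tcp_rot: [180.0, 0.1, -19.9]
force: [0.6, 0.3, -0.1]
finger_gap: 0.847
finger_force: 0.0
```

```bash
python3 - <<'E'
from h import *
mv(.4682,-.1214,.006,-20)
E
```

```text
mv [1.000e-04 3.000e-04 1.026e-01] twist 0.09  pose [ 0.4683 -0.1211  0.1086] [ 1.800e+02  5.000e-02 -1.991e+01] t 15.2 gap 74.5 q [-29.  24.  96.  -0.  60.  81.]
```

step_arm:
  moves:
    - [[0.075,0,0,0.04,0],[0.075,0,0,0.075,0],[0.075,0,0,0.095,0],[0.075,0,0,0.102,0],[0.075,0,0,0.102,0],[0.0,0,0,0.102,0],[0.0,0,0,0.102,0],[0.0,0,0,0.102,0]]
  force: 20

```text
clock: 16.0
ee_pos: [0.469, -0.1223, 0.0077]
tcp_rot: [180.0, -0.1, -20.0]
force: [0.0, -0.4, -0.6]
finger_gap: 0.604
finger_force: 0.0
```

step_arm:
  moves:
    - [[0.0,0,0,0,0],[0.0,0,0,0,0],[0.0,0,0,0,0],[0.0,0,0,0,0]]
  force: 20

```text
clock: 16.4
ee_pos: [0.4687, -0.1221, 0.0072]
tcp_rot: [180.0, -0.0, -20.1]
force: [-0.1, 0.2, 6.1]
finger_gap: 0.453
finger_force: 20.0
```

step_arm:
  moves:
    - [[0.0,0,0,0,0],[0.0,0,0,0,0]]
  force: 40

```text
clock: 16.6
ee_pos: [0.4687, -0.1221, 0.0072]
tcp_rot: [180.0, -0.0, -20.1]
force: [-0.1, 0.2, 6.0]
finger_gap: 0.449
finger_force: 40.0
```

step_arm:
  moves:
    - [[0.0,0,0,-0.015,0],[0.0,0,0,-0.04,0],[0.0,0,0,-0.07,0],[0.0,0,0,-0.095,0],[0.0,0.004,0.015,-0.11,0],[0.0,0.01,0.04,-0.11,0],[0.0,0.016,0.07,-0.11,0],[0.0,0.023,0.1,-0.11,0]]

```text
clock: 17.4
ee_pos: [0.4553, -0.2244, 0.1163]
tcp_rot: [-180.0, 0.1, -20.0]
force: [0.7, 0.4, -5.1]
finger_gap: 0.453
finger_force: 40.0
```

step_arm:
  moves:
    - [[0.0,0.007,0.03,0,0.2],[0.0,0.014,0.06,0,0.4],[0.0,0.021,0.09,0,0.7],[0.0,0.026,0.108,0,0.7],[0.0,0.028,0.1155,0,0.7],[0.0,0.028,0.1155,0,0.7],[0.0,0.028,0.1155,0,0.7]]

```text
clock: 18.1
ee_pos: [0.4427, -0.3407, 0.1166]
tcp_rot: [-179.9, 0.1, -20.7]
force: [0.7, 0.3, -3.5]
finger_gap: 0.45
finger_force: 40.0
```

```bash
python3 - <<'E'
from h import *
mv(.443,-.342,.03,-20.8)
C,im=snap("wrist","w9")
# tilt check: barrel edges widths
g=cv2.GaussianBlur(im,(0,0),1).astype(float); 
for r in range(0,300,30):
    print(r,(g[r,200:440:12].sum(1)).astype(int).tolist())
mv(.443,-.342,.03,-20.8)
E
```

```text
mv [0.0008 0.0012 0.0866] twist 0.1  pose [ 0.4427 -0.3407  0.1166] [-1.7995e+02  6.0000e-02 -2.0700e+01] t 18.1 gap 39.6 q [-50.  29.  84.   0.  67.  61.]
0 [662, 674, 674, 661, 662, 669, 650, 678, 671, 675, 661, 667, 652, 645, 652, 649, 657, 677, 677, 675]
30 [686, 660, 674, 674, 657, 683, 668, 692, 661, 671, 680, 686, 670, 670, 662, 671, 679, 668, 671, 681]
60 [683, 674, 662, 671, 680, 379, 414, 670, 669, 671, 671, 674, 668, 658, 627, 534, 665, 670, 679, 676]
90 [683, 668, 679, 681, 225, 230, 227, 231, 234, 232, 233, 227, 227, 234, 230, 219, 218, 536, 683, 695]
120 [673, 675, 679, 668, 218, 228, 236, 233, 232, 230, 234, 239, 229, 225, 221, 227, 226, 669, 675, 684]
150 [689, 676, 683, 669, 225, 235, 232, 227, 230, 232, 232, 241, 225, 227, 227, 234, 220, 676, 679, 672]
180 [693, 674, 673, 671, 217, 233, 228, 228, 235, 233, 224, 226, 228, 236, 226, 232, 210, 676, 676, 662]
210 [683, 689, 674, 686, 677, 565, 654, 629, 269, 628, 636, 642, 236, 631, 625, 508, 677, 692, 677, 680]
240 [690, 686, 678, 676, 659, 524, 658, 641, 289, 638, 642, 653, 271, 637, 635, 458, 683, 671, 675, 677]
270 [674, 684, 674, 671, 658, 493, 658, 645, 311, 640, 639, 648, 339, 634, 635, 467, 689, 686, 677, 691]
mv [0.0007 0.0012 0.0867] twist 0.12  pose [ 0.4428 -0.3407  0.1167] [-1.7996e+02  4.0000e-02 -2.0680e+01] t 18.15 gap 39.3 q [-50.  29.  84.   0.  67.  61.]
```

```bash
python3 - <<'E'
from h import *
C=cal("wrist"); im=cv2.imread("pics/w9.png")[:,:,::-1].copy(); m=nb(im); S=sil(C,NEST,[.4427,-.3427,-.363])
CY=[box(47,85,-23,23,0,46)]; s=robot.get_state(); z=s["ee_pos"][2]-.0072
CY=[b+[-.0005,0,z] for b in CY]; T=sil(C,CY,[s["ee_pos"][0],s["ee_pos"][1],np.radians(-20.7)])
f=lambda q:[q.nonzero()[0][:1].tolist()] if 0 else np.flatnonzero(np.diff(np.r_[0,q.astype(int),0])).tolist()
for r in list(range(46,84,4))+[100,140,180]: print(r,"img",f(m[r,180:460]),"nest",f(S[r,180:460]),"cap",f(T[r,180:460]))
print("cap rows col320 img",f(m[:260,300]),"cap",f(T[:260,300]))
E
```

```text
46 img [] nest [] cap []
50 img [] nest [] cap []
54 img [] nest [] cap []
58 img [] nest [] cap []
62 img [73, 100, 186, 211] nest [] cap [52, 225]
66 img [64, 217] nest [] cap [52, 225]
70 img [62, 222] nest [68, 92, 195, 219] cap [53, 225]
74 img [60, 224] nest [68, 95, 191, 219] cap [53, 224]
78 img [60, 224] nest [68, 98, 188, 218] cap [53, 224]
82 img [60, 224] nest [68, 218] cap [53, 224]
100 img [61, 223] nest [69, 217] cap [54, 223]
140 img [62, 221] nest [71, 215] cap [56, 221]
180 img [64, 218] nest [81, 203] cap [58, 219]
cap rows col320 img [64, 260] cap [61, 202]
```

step_arm:
  moves:
    - [[0.0,0.0005,0.001,0.015,0.1],[0.0,0.0005,0.001,0.03,0.1],[0.0,0.0005,0.001,0.042,0.1],[0.0,0.0005,0.001,0.05,0.1],[0.0,0.0005,0.001,0.058,0.1],[0.0,0.0005,0.001,0.066,0.1]]

```text
clock: 18.75
ee_pos: [0.4429, -0.3431, 0.0505]
tcp_rot: [180.0, -0.0, -20.8]
force: [-0.1, 0.3, -4.7]
finger_gap: 0.451
finger_force: 40.0
```

step_arm:
  moves:
    - [[0.0,0,0,0.007,0],[0.0,0,0,0.014,0],[0.0,0,0,0.02,0],[0.0,0,0,0.024,0],[0.0,0,0,0.026,0],[0.0,0,0,0.027,0]]

```text
clock: 19.35
ee_pos: [0.4428, -0.3432, 0.0237]
tcp_rot: [180.0, -0.0, -20.9]
force: [0.5, -0.3, -3.8]
finger_gap: 0.449
finger_force: 40.0
```

No wall contact and only 4.5 mm left to the pocket floor. I'll finish slowly.

step_arm:
  moves:
    - [[0.0,0,0,0.0015,0],[0.0,0,0,0.003,0],[0.0,0,0,0.004,0],[0.0,0,0,0.0045,0],[0.0,0,0,0.005,0],[0.0,0,0,0.005,0]]

```text
clock: 19.95
ee_pos: [0.4428, -0.3431, 0.0192]
tcp_rot: [180.0, -0.0, -20.8]
force: [-1.3, 1.8, 0.7]
finger_gap: 0.451
finger_force: 40.0
```

step_arm:
  moves:
    - [[0.0,0,0,0.0005,0],[0.0,0,0,0.0005,0]]

```text
clock: 20.15
ee_pos: [0.4428, -0.3431, 0.0192]
tcp_rot: [180.0, -0.0, -20.8]
force: [-2.5, 2.6, 6.8]
finger_gap: 0.45
finger_force: 40.0
```

step_arm:
  moves:
    - [[0.045,0,0,0,0],[0.06,0,0,0,0],[0.06,0,0,0,0],[0.06,0,0,0,0],[0.06,0,0,-0.03,0],[0.06,0,0,-0.07,0],[0.06,0,0,-0.11,0],[0.06,0,0,-0.15,0]]

```text
clock: 20.95
ee_pos: [0.4426, -0.3429, 0.1699]
tcp_rot: [-180.0, 0.0, -20.8]
force: [1.3, 0.0, -0.5]
finger_gap: 0.684
finger_force: 0.0
```

step_arm:
  moves:
    - [[0.06,-0.045,0,-0.04,0],[0.06,-0.075,0,-0.04,0],[0.06,-0.075,0,-0.04,0],[0.06,-0.075,0,-0.04,0],[0.06,-0.075,0,-0.04,0]]

```text
clock: 21.45
ee_pos: [0.3733, -0.3168, 0.2079]
tcp_rot: [-180.0, 0.0, -20.8]
force: [0.3, 0.5, -0.1]
finger_gap: 0.681
finger_force: 0.0
```

```bash
python3 - <<'E'
from h import *
mv(.372,-.319,.2,-20)
C,im=snap("wrist","w10")
g=cv2.GaussianBlur(im,(0,0),1).astype(int); f=lambda q:np.flatnonzero(np.diff(np.r_[0,q.astype(int),0])).tolist()
n=[.4428,-.3427,np.radians(-20.8)]
for z in(.012,.02):
    for x0,x1 in((47,85),(-85,-47)): T=sil(C,[box(x0,x1,-23,23,0,46)+[0,0,z]],n); ys,xs=T.nonzero(); print(z,x0,"pred rows",ys.min(),ys.max(),"cols",f(T[int((ys.min()+ys.max())/2)]))
im2=g.copy()
dark=(g.sum(2)<330)&(abs(g[...,0]-g[...,2])<25)
for r in range(20,270,16): print(r,f(dark[r,240:400]))
p,iou=silfit(C,NEST+[box(x0,x1,-23,23,12,58) for x0,x1 in((47,85),(-85,-47))],*(lambda m:(m,np.arange(480)[:,None].repeat(640,1)<215))(nb(im)&(np.abs(np.arange(640)-315)<85)[None]),n); print(p,iou)
# other bottles etc
C,t=snap("top","t10"); a=cv2.imread("pics/top0.png")[:,:,::-1]
d=(np.abs(cv2.GaussianBlur(t,(0,0),1.5).astype(int)-cv2.GaussianBlur(a,(0,0),1.5)).sum(2)>60).astype(np.uint8)
k,lab,st,ce=cv2.connectedComponentsWithStats(d); print([s.tolist() for s in st[1:] if s[4]>8])
E
```

```text
mv [-0.0004  0.0025  0.0079] twist -0.84  pose [ 0.3733 -0.3168  0.2079] [-1.7999e+02  1.0000e-02 -2.0840e+01] t 21.45 gap 59.9 q [-54.  17.  87.   0.  76.  57.]
0.012 47 pred rows 1 69 cols [286, 350]
0.012 -85 pred rows 179 231 cols [290, 348]
0.02 47 pred rows 0 67 cols [286, 351]
0.02 -85 pred rows 180 233 cols [289, 348]
20 [36, 47, 49, 120]
36 [37, 47, 49, 119]
52 [37, 47, 49, 117]
68 [32, 48, 70, 73, 87, 90, 110, 126]
84 [70, 73, 87, 90]
100 [70, 73, 86, 90]
116 [70, 73, 86, 89]
132 [70, 73, 86, 89]
148 [70, 73, 86, 89]
164 [70, 72, 86, 89]
180 [33, 50, 69, 73, 85, 89, 107, 124]
196 [41, 115]
212 [41, 115]
228 [42, 114]
244 [69, 88]
260 []
[ 0.4432437  -0.34319977 -0.36412231] 0.724861667620683
[[251, 195, 22, 30, 415], [214, 214, 251, 232, 17959], [242, 217, 15, 29, 164], [260, 220, 14, 14, 150], [258, 232, 25, 32, 433], [213, 238, 3, 6, 11], [384, 260, 8, 8, 38], [0, 317, 187, 163, 15581], [274, 362, 58, 63, 2147], [194, 406, 104, 74, 3386]]
```

```bash
python3 -c "
from plant import robot
print(robot.job_done())"
```

```text
the job is handed in; nothing more can be done
None
```

I opened the vice with the pawl held up, let the pawl drop back, and laid the cylinder level in the large nest with both caps down; I handed the job in at about 21.5 s, with no other objects seen to move.

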